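# Hold the tall setting pin home against the sprung probe

## Robot

A 6-joint arm with a two-finger parallel gripper is mounted at the origin on a cart in front of the work surface, level with it; the furniture and walls round the work are solid. World frame = base frame: x ahead of the robot, y to its left, z up, the work surface at z = 0. Lengths are in m, angles in degrees, forces in N, time in s.
With the tool pointing down it reaches from about 0.35 to 0.875 m from the base axis. Payload 4.2 kg.
Tool frame: the origin (TCP) lies between the finger pads; the fingertips stand 8 mm ahead of it and the grasp point (between the pads) lies 11 mm behind it; x points along the fingers, y is the direction in which the jaws open and shut, and the axes are right-handed (so a half turn about x gives the same grasp; the last joint's range is limited). The gripper opens to 87 mm and grips with 3 to 60 N. Pads are 19 mm wide; open, the fingers measure 117 mm over their backs; the gripper's body (75 mm by 190 mm) begins 51 mm behind the grasp point.
Start: joints at [80.248, 22.042, 0.453, 0, -68.411, -14.817], TCP at [0.26, 0.568, 0.196] pointing down, gripper open.
Joint ranges: [-179.83, 179.83], [-69.29, 118.12], [-61.27, 80.66], [-181.25, 117.63], [-171.15, -9.14], [-177.46, 177.46]. Speed limits (degrees/s): [159.86, 159.86, 180, 180, 180, 180].

## Interface

Orientations are given as a 3x3 rotation matrix whose columns are the frame's x, y, z axes.
In Python, from station import r gives the robot as it stands. The module is installed in compiled form; this text tells all that it offers.
- The arm moves only by the tool move_arm, never from a script. Its argument "increments" is one flat list of numbers, 7 for each row, row after row: the turn, a rotation vector about the tool's x, y, z in degrees, then the shift along the tool's x, y, z in m, then the finger opening in m, from 0 to 0.087. A call has 1 to 12 rows; each row is the pose to reach, as a shift and turn from the pose commanded when the call began, along the tool's axes at that moment; what a row does not reach only later rows make up. A row lasts 1/12 s, in which the tool goes at most 41.7 mm and 7.16 degrees, less where a joint would pass 70% of its speed; a pose out of reach is approached as far as the arm can. A call with a gripper value outside its range is refused whole. The fingers move at their own pace and stop on an object; the grip force is fixed at half the most. Time passes only in rows, so rows that repeat a pose let the fingers close. It gives the time, the measured TCP pose, the force and the opening at its end, in the units of the state.
- r.sense(): the state, without advancing time (a new reading comes with each control period).
- r.capture(name): name is "scene" or "top"; returns the picture (384x512x3 uint8, red, green, blue); there is no depth.
- r.calibration(name): a dict with "fx", "fy", "cx", "cy" (pixels), "rvec" (rotation vector, rad) and "tvec" (3), from world to camera coordinates, as OpenCV has them. Camera axes: x right, y down, z forward; pixel columns grow to the right and rows downward; lengths in m; the calibration is good to about 2 mm. A picture is of the moment at which its call begins. calibration takes no time and is no camera call.
- r.finish_job(): hands the job in, once; it reports no verdict.
The state is a dict: "time_s": time; "joints": joint angles; "joint_velocities": joint speeds; "effort": joint torques, N m; "tcp_pos": TCP position; "ee_rot": TCP orientation; "wrist_force": force on the tool from outside, world axes, zero at the start; "moment": the same for the moment, N m; "gripper_width": opening from 0.0 (shut) to 1.0 (fully open).
Only numpy, scipy, OpenCV 4.12 (cv2) and the standard library are available. Lean on these libraries where they do the work, as an engineer would, in place of code of your own. Each camera call takes 0.05 s, during which the arm holds its last target.

## Task

Take the tallest of the three setting pins out of the rack, stand it shank down in the bore of the probe seat, and push it down against the spring until its collar sits flat on the steel stop bush. Finish while still holding it pressed home there with the fingers, because the spring lifts it as soon as it is let go; press firmly, with about 20 N in all, so that the collar really bears on the bush, and leave the other two pins in the rack and the brass weight and the loupe where they are.

Things in the scene. Friction and masses are not known exactly. Their poses are not given: they have to be found in the camera images.
- probe_seat: fixed aluminium probe seat on the table: a flat foot 75 x 100 x 10 mm with a 50 x 50 mm block on it; a steel stop bush (ring) on the block brings it to 65 mm high. Origin at the centre of its underside, z up. It may stand turned about z. A vertical bore 12 mm in diameter runs down its middle.
- stop_bush: steel ring fixed on top of the probe seat, 32 mm outside and 16 mm inside diameter, 5 mm high; its top face is the hard stop for the pin's collar and its hole leads into the 12 mm bore. Origin at the centre of its underside.
- stop_face (a point): centre of the top face of the stop bush, on the bore's axis, 65 mm above the table.
- plunger (a joint): brass sprung plunger in the bore: how far it is pressed down, m. 0 at rest, when its top lies 26 mm below the stop face; 0.014 when the tall pin is home with its collar on the stop bush. The spring pushes up with 4 N at 0 and 9.6 N at 0.014, so the tall pin let go in the bore stands with its collar 14 mm above the stop face.
- pin_rack: fixed grey rack block 55 x 165 x 50 mm (x, y, z) with three blind holes 12 mm in diameter in a row along its own y, 55 mm apart, in which the three pins stand upright, collars on its top face at 50 mm height. Origin at the centre of its underside. It may stand turned about z.
- tall_pin: steel setting pin with, from the top, a round knurled handle 16 mm in diameter, a collar 26 mm in diameter and 5 mm thick, and a round shank 10 mm in diameter whose last 6 mm taper to 4.4 mm at the foot; handle 62 mm long, shank 40 mm long below the collar, about 90 g. The one to use: 67 mm of it stand above the rack. Origin at the centre of the collar's underside, z along the pin towards the handle.
- tall_pin_handle (a point): centre of the tall pin's handle, 36 mm above the collar's underside (31 mm of handle above and below).
- tall_pin_collar (a point): centre of the underside of the tall pin's collar; the foot is 40 mm below it.
- middle_pin: steel setting pin with, from the top, a round knurled handle 16 mm in diameter, a collar 26 mm in diameter and 5 mm thick, and a round shank 10 mm in diameter whose last 6 mm taper to 4.4 mm at the foot; handle 45 mm long, shank 32 mm long below the collar, about 70 g. To be left in the rack. Origin at the centre of the collar's underside.
- short_pin: steel setting pin with, from the top, a round knurled handle 16 mm in diameter, a collar 26 mm in diameter and 5 mm thick, and a round shank 10 mm in diameter whose last 6 mm taper to 4.4 mm at the foot; handle 30 mm long, shank 26 mm long below the collar, about 50 g. To be left in the rack. Origin at the centre of the collar's underside.
- brass_weight: brass check weight with a knob, 26 mm in diameter, 30 mm high, on the table between the rack and the probe seat; to be left alone. Origin at the centre of its underside.
- loupe: black round loupe, 39 mm in diameter, 36 mm high, on the table; to be left alone. Origin at the centre of its underside.
Mind the look-alikes: they are no part of the job. What is shaped like the tall_pin but pink or red is not meant.

How it is judged:
By the outcome, as a careful person would: the job done as asked, in the order asked, and still so for the second after the job is handed in, while the arm keeps its last pose, push and grip.
It also fails if it takes over 53 s, if anything falls off the work surface, if the arm or the gripper's body presses on something with over 40 N, if the wrist force passes 120 N, or if a joint passes its speed limit or range.

## Working session

There is one attempt and no reset: what is moved stays moved. The work goes in short steps, Python scripts to look and compute and a tool call to move; the robot and the scene stay as the last step left them, time stands still between calls to the robot, and variables do not carry over. Pictures are saved under pics/ and viewed, and the job is handed in when it is done.

Besides the shell and the picture viewer there is one more tool, called after "Call:" as name(argument=value, ...) on one line, values as JSON. move_arm: Moves the arm, as the interface text tells. Its arguments: {"type":"object","properties":{"increments":{"type":"array","items":{"type":"number"}}},"required":["increments"]}

```bash
mkdir -p pics; python3 - <<'E'
from station import r
import cv2
for n in("scene","top"):
    cv2.imwrite(f"pics/{n}0.png",cv2.cvtColor(r.capture(n),cv2.COLOR_RGB2BGR)); print(n,r.calibration(n))
print(r.sense())
E
```

```text
scene {'fx': 374.3287139013886, 'fy': 374.3287139013886, 'cx': 252.16039899419752, 'cy': 191.19873070274605, 'rvec': array([ 2.06492303, -1.16588292,  0.48588984]), 'tvec': array([-0.11440156,  0.4179416 ,  0.49666285])}
top {'fx': 432.2599987182863, 'fy': 432.2599987182863, 'cx': 261.86310404448585, 'cy': 189.84395875990955, 'rvec': array([ 2.14453357, -2.10934689,  0.17420197]), 'tvec': array([0.20620162, 0.52267972, 0.84634969])}
{'time_s': 0.1, 'joints': array([ 8.02501599e+01,  2.20869689e+01,  3.90137624e-01, -2.47449397e-02,
       -6.84109215e+01, -1.48172397e+01]), 'joint_velocities': array([-0.09198507, -0.06560983,  0.06868796,  0.14891141, -0.08219654,
       -0.03067743]), 'effort': array([-3.97695685e-04, -3.91689599e+01,  1.87936914e+01,  4.23197329e+00,
        1.35033115e-02, -6.84975294e-05]), 'tcp_pos': array([0.2595907 , 0.56791733, 0.19528133]), 'ee_rot': array([[-7.14257430e-04, -4.15902483e-01, -9.09408937e-01],
       [-1.78543900e-03, -9.09407189e-01,  4.15903086e-01],
       [-9.99998151e-01,  1.92075605e-03, -9.30176720e-05]]), 'wrist_force': array([-0.19367773,  0.0247967 , -0.13627224]), 'moment': array([-0.1017042 , -0.00413768, -0.00730519]), 'gripper_width': 1.0034778212793163}
```

View pics/scene0.png

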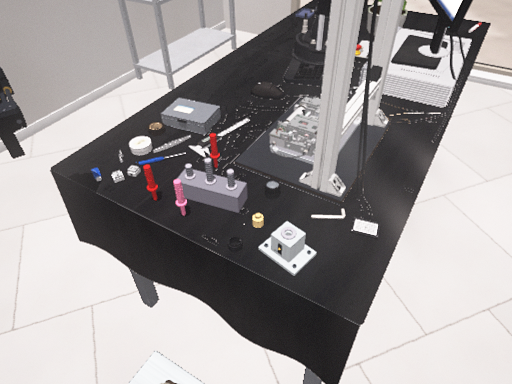

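View pics/top0.png

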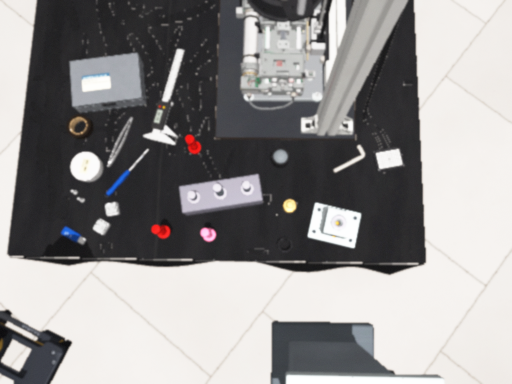

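```bash
python3 - <<'E'
import cv2
s=cv2.imread("pics/scene0.png");t=cv2.imread("pics/top0.png")
cv2.imwrite("pics/s1.png",cv2.resize(s[125:275,130:330],None,fx=4,fy=4,interpolation=cv2.INTER_CUBIC))
cv2.imwrite("pics/t1.png",cv2.resize(t[125:265,140:370],None,fx=3.4,fy=3.4,interpolation=cv2.INTER_CUBIC))
E
```

```text
(no output)
```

View pics/s1.png

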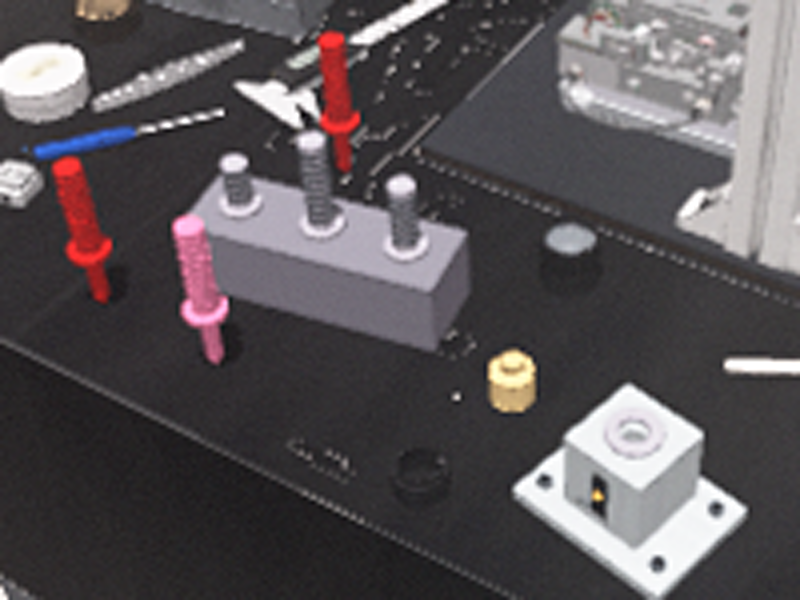

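View pics/t1.png

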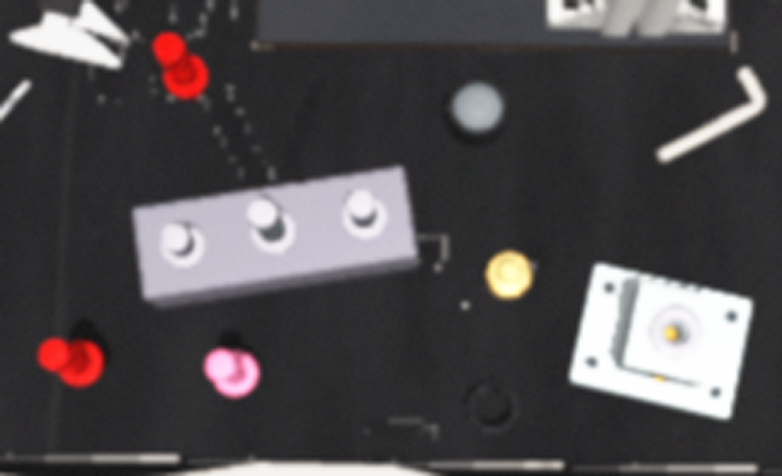

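```bash
cat > h.py <<'E'
import numpy as np, cv2
from station import r
C={n:r.calibration(n) for n in("scene","top")}
def K(c): return np.array([[c['fx'],0,c['cx']],[0,c['fy'],c['cy']],[0,0,1.]])
def ray(n,u,v):
    c=C[n];R=cv2.Rodrigues(np.array(c['rvec']))[0];t=np.array(c['tvec'])
    return -R.T@t, R.T@np.linalg.inv(K(c))@np.array([u,v,1.])
def onz(n,u,v,z):
    o,d=ray(n,u,v);return o+d*(z-o[2])/d[2]
def tri(a,b):
    P=[]
    for n in("scene","top"):
        c=C[n];P.append(K(c)@np.c_[cv2.Rodrigues(np.array(c['rvec']))[0],c['tvec']])
    X=cv2.triangulatePoints(P[0],P[1],np.array(a,float).reshape(2,1),np.array(b,float).reshape(2,1));return (X[:3]/X[3]).ravel()
def proj(n,p):
    c=C[n];return cv2.projectPoints(np.array(p,float).reshape(-1,1,3),np.array(c['rvec']),np.array(c['tvec']),K(c),None)[0].reshape(-1,2)
E
python3 - <<'E'
from h import *
np.set_printoptions(precision=4,suppress=True)
S=lambda x,y:((x+.5)/4-.5+130,(y+.5)/4-.5+125)
T=lambda x,y:((x+.5)/3.4-.5+140,(y+.5)/3.4-.5+125)
for nm,s,t,z in [("tall top",(311,140),(264,214),.117),("tall collar",(323,222),(274,231),.055),
 ("mid top",(401,184),(362,206),.1),("mid collar",(405,243),(365,216),.055),
 ("short top",(235,162),(178,237),.085),("short col",(240,203),(183,244),.055),
 ("bush",(634,435),(677,334),.065),("weight",(513,355),(510,271),.03),("loupe?",(570,238),(478,107),.036),("ring",(420,460),(491,403),.03)]:
    print(nm,onz("scene",*S(*s),z)[:2],onz("top",*T(*t),z)[:2],tri(S(*s),T(*t)))
for nm,t,z in [("c1",(133,208),.05),("c2",(405,167),.05),("c3",(417,262),.05),("c4",(147,299),.05),("f1",(597,263),.01),("f2",(752,297),.01),("f3",(732,417),.01),("f4",(570,380),.01),("red1foot",(85,362),.05),("pinkfoot",(235,375),.05),("red2",(185,77),.05)]:
    print(nm,onz("top",*T(*t),z)[:2])
for n in C: print(n, ray(n,0,0)[0])
E
```

```text
tall top [0.5133 0.298 ] [0.5098 0.2989] [0.5104 0.2977 0.1187]
tall collar [0.5138 0.2972] [0.5106 0.2997] [0.5117 0.2983 0.0556]
mid top [0.5232 0.2441] [0.5184 0.245 ] [0.519  0.2436 0.1027]
mid collar [0.5231 0.2444] [0.5206 0.2452] [0.521  0.2444 0.0563]
short top [0.5048 0.3517] [0.5012 0.352 ] [0.5016 0.3508 0.0873]
short col [0.5024 0.3511] [0.5018 0.354 ] [0.5028 0.3535 0.0534]
bush [0.4525 0.0571] [0.4516 0.0604] [0.4526 0.059  0.0632]
weight [0.4978 0.1556] [0.4922 0.1564] [0.4927 0.1553 0.0341]
loupe? [0.5945 0.1732] [0.594  0.1773] [0.5957 0.176  0.0332]
ring [0.4072 0.1586] [0.4114 0.1674] [0.413  0.1657 0.019 ]
c1 [0.5242 0.3862]
c2 [0.5522 0.2218]
c3 [0.4939 0.2135]
c4 [0.4689 0.375 ]
f1 [0.5009 0.1007]
f2 [0.481 0.004]
f3 [0.4063 0.0179]
f4 [0.4274 0.1177]
red1foot [0.4306 0.4102]
pinkfoot [0.4243 0.3205]
red2 [0.6067 0.3583]
scene [-0.0017 -0.1489  0.6421]
top [0.366  0.2054 0.9251]
```

```bash
cat >> h.py <<'E'
from scipy.spatial.transform import Rotation as Ro
np.set_printoptions(precision=4,suppress=True)
def down(yaw):  # jaw y axis at yaw deg
    a=np.radians(yaw);x=np.array([0,0,-1.]);y=np.array([np.cos(a),np.sin(a),0]);return np.c_[x,y,np.cross(x,y)]
def plan(p,yaw):
    s=r.sense();R=s['ee_rot'];print('t',s['time_s'],'tcp',s['tcp_pos'],'F',s['wrist_force'],'w',s['gripper_width'],'J',s['joints'])
    print('rot',Ro.from_matrix(R.T@down(yaw)).as_rotvec(degrees=True),'shift',R.T@(np.array(p)-s['tcp_pos']))
E
python3 - <<'E'
from h import *
for u,v in[(303,116),(354,137),(325,137),(300,130)]: print(onz("top",u,v,0))
plan([.5115,.2983,.196],-170.4)
E
```

```text
[0.6964 0.1262 0.    ]
[0.6493 0.0132 0.    ]
[0.6484 0.0774 0.    ]
[0.6637 0.1328 0.    ]
t 0.1 tcp [0.2596 0.5679 0.1953] F [-0.1937  0.0248 -0.1363] w 1.0034778212793163 J [ 80.2502  22.087    0.3901  -0.0247 -68.4109 -14.8172]
rot [55.8238 -0.0585 -0.0986] shift [-0.0004  0.1404 -0.3412]
```

Candidates: steel pins in the rack at scene px short (188,170), centre (208,172) and (231,180); red pins at (213,150) and (152,182), and a pink pin at (181,197). I choose the centre steel pin. Its top triangulates to z = 0.119, against 0.117 expected. The neighbours come out at 0.103 and 0.087. The close crop above confirms it.

Call:
move_arm(increments=[5.6,0,0,0,0.014,-0.034,0.087,11.2,0,0,0,0.028,-0.068,0.087,16.7,0,0,0,0.042,-0.102,0.087,22.3,0,0,0,0.056,-0.136,0.087,27.9,0,0,0,0.07,-0.17,0.087,33.5,0,0,0,0.084,-0.205,0.087,39.1,0,0,0,0.098,-0.239,0.087,44.6,0,0,0,0.112,-0.273,0.087,50.2,0,0,0,0.126,-0.307,0.087,55.8,0,0,0,0.1404,-0.3412,0.087,55.8,0,0,0,0.1404,-0.3412,0.087,55.8,0,0,0,0.1404,-0.3412,0.087])

```text
time_s: 1.1
tcp_pos: [0.5126, 0.297, 0.1955]
ee_rot: [[-0.001, -0.986, -0.164], [-0.001, -0.164, 0.986], [-1.0, 0.001, -0.001]]
wrist_force: [0.0, 0.3, 0.1]
gripper_width: 0.999
```

```bash
python3 - <<'E'
from h import *
plan([.5113,.2983,.075],-170.4)
for n in C:
    im=cv2.cvtColor(r.capture(n),cv2.COLOR_RGB2BGR)
    q=proj(n,[[.5113,.2983,.117]])[0].astype(int)
    cv2.imwrite(f"pics/{n}2.png",cv2.resize(im[max(0,q[1]-75):q[1]+75,max(0,q[0]-100):q[0]+100],None,fx=4,fy=4,interpolation=cv2.INTER_CUBIC))
E
```

```text
t 1.1 tcp [0.5126 0.297  0.1955] F [0.0089 0.2814 0.1309] w 0.9992870617038663 J [ 45.7288  18.9489  -4.3105  -0.0186 -66.816  -36.2869]
rot [-0.1654 -0.0308 -0.071 ] shift [0.1205 0.0009 0.0015]
```

View pics/scene2.png

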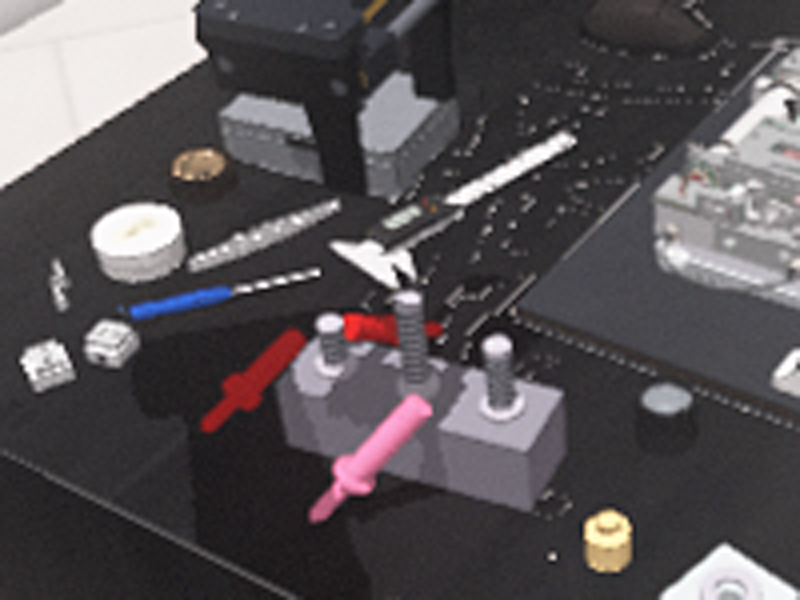

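View pics/top2.png

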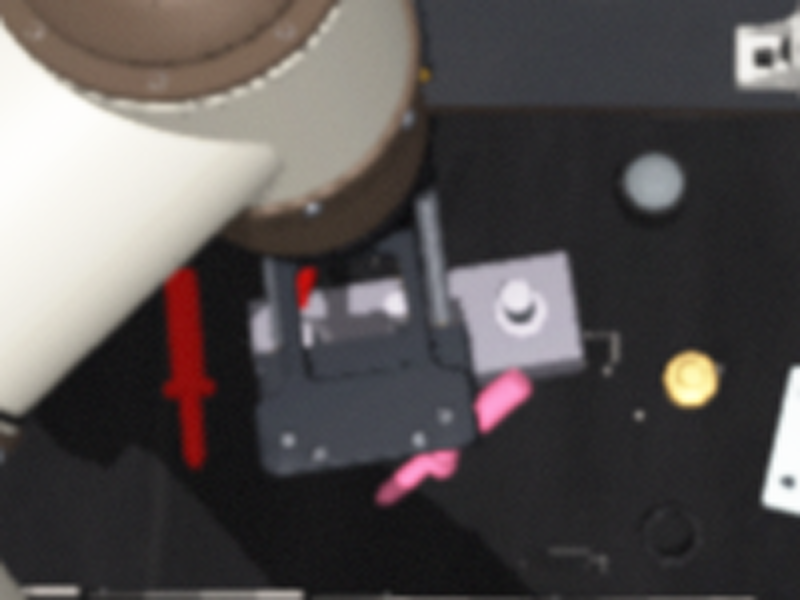

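Both views show the loose red and pink decoys have toppled without any contact force. The tall pin is still upright between the fingers. I'll check whether the decoys have settled and whether they are in the way.

Call:
move_arm(increments=[0,0,0,0,0,0,0.04,0,0,0,0,0,0,0.04,0,0,0,0,0,0,0.04,0,0,0,0,0,0,0.04,0,0,0,0,0,0,0.04,0,0,0,0,0,0,0.04])

```text
time_s: 1.7
tcp_pos: [0.5116, 0.2992, 0.1963]
ee_rot: [[0.0, -0.986, -0.168], [0.0, -0.168, 0.986], [-1.0, -0.0, 0.0]]
wrist_force: [0.2, -0.5, -0.2]
gripper_width: 0.629
```

```bash
python3 - <<'E'
from h import *
im={}
for n in C:
    im[n]=cv2.cvtColor(r.capture(n),cv2.COLOR_RGB2BGR)
cv2.imwrite("pics/top3.png",im["top"])
cv2.imwrite("pics/scene3.png",cv2.resize(im["scene"][115:230,110:260],None,fx=5,fy=5,interpolation=cv2.INTER_CUBIC))
plan([.5113,.2983,.075],-170.4)
E
```

```text
t 1.8 tcp [0.5117 0.299  0.1963] F [ 0.0315 -0.1379 -0.3769] w 0.5416605949284697 J [ 45.9421  18.89    -4.2875  -0.0006 -66.8173 -36.2958]
rot [0.046  0.0036 0.0038] shift [ 0.1213  0.0005 -0.0006]
```

View pics/scene3.png

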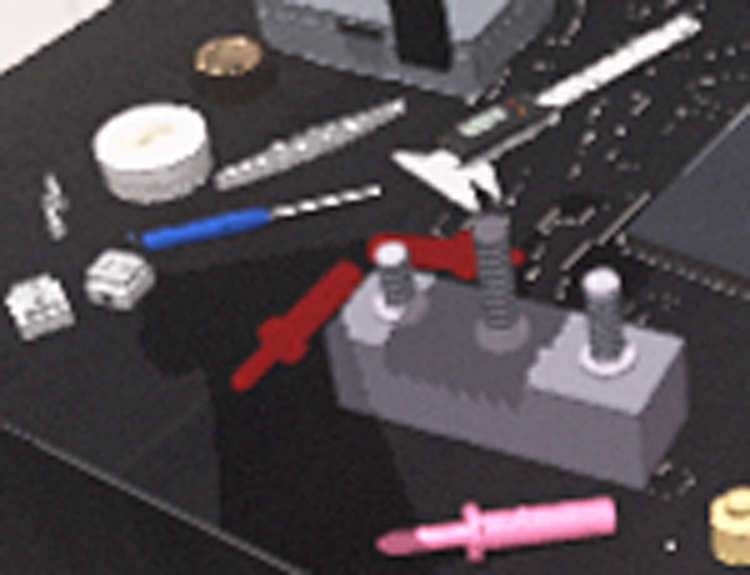

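View pics/top3.png

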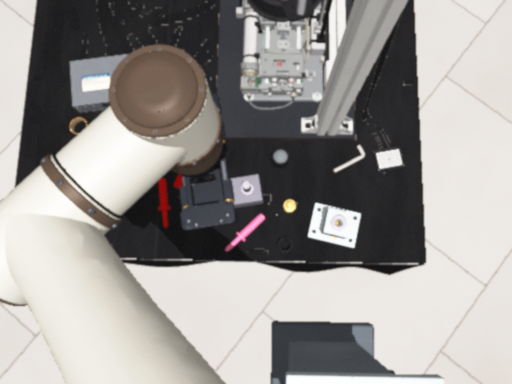

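Pink has rolled clear of the rack onto the table at top px (245,232), and the reds lie behind and left of the rack. The tall pin is clear, so I'm descending and gripping.

Call:
move_arm(increments=[0,0,0,0.03,0.0005,-0.0006,0.04,0,0,0,0.06,0.0005,-0.0006,0.04,0,0,0,0.085,0.0005,-0.0006,0.04,0,0,0,0.105,0.0005,-0.0006,0.04,0,0,0,0.1213,0.0005,-0.0006,0.04,0,0,0,0.1213,0.0005,-0.0006,0.04,0,0,0,0.1213,0.0005,-0.0006,0.04])

```text
time_s: 2.38
tcp_pos: [0.5113, 0.2979, 0.0745]
ee_rot: [[-0.001, -0.986, -0.168], [-0.001, -0.168, 0.986], [-1.0, 0.001, -0.001]]
wrist_force: [-0.1, 0.2, 1.1]
gripper_width: 0.46
```

```bash
python3 - <<'E'
from h import *
im={}
for n in C:
    im[n]=cv2.cvtColor(r.capture(n),cv2.COLOR_RGB2BGR)
cv2.imwrite("pics/top4.png",cv2.resize(im["top"][125:275,170:370],None,fx=4,fy=4))
cv2.imwrite("pics/scene4.png",cv2.resize(im["scene"][115:230,150:300],None,fx=5,fy=5,interpolation=cv2.INTER_CUBIC))
plan([.5113,.2983,.075],-170.4)
E
```

```text
t 2.4833 tcp [0.5123 0.2989 0.0764] F [0.6145 0.3265 0.086 ] w 0.4551098684312245 J [ 45.9076  25.1762 -13.3643   0.0396 -51.3167 -36.2777]
rot [0.0546 0.0596 0.1335] shift [ 0.0013  0.0011 -0.0004]
```

View pics/scene4.png

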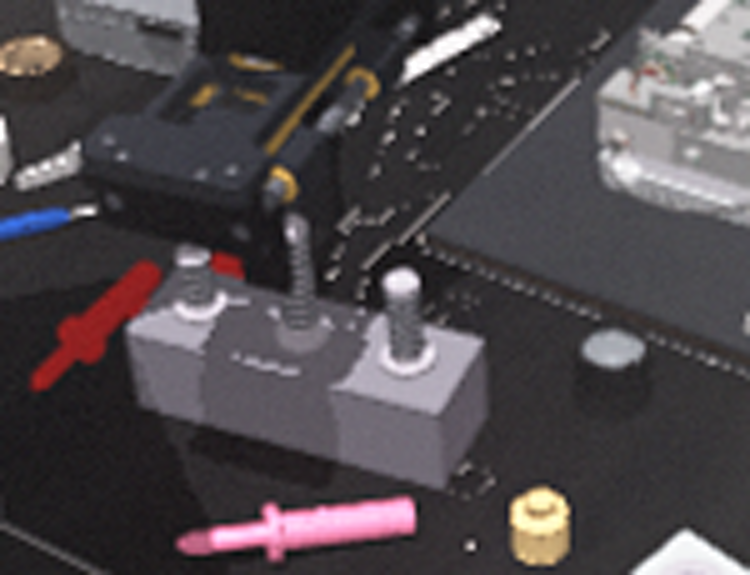

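View pics/top4.png

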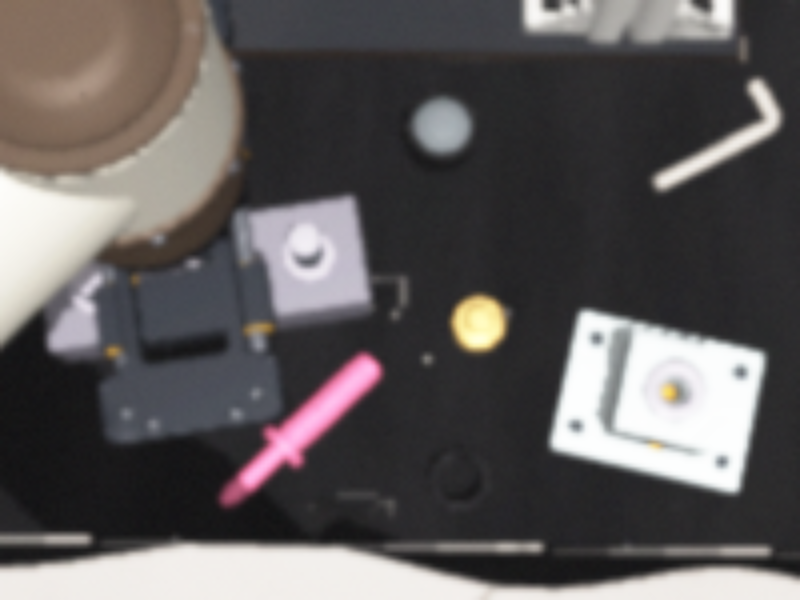

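```bash
python3 - <<'E'
from h import *
s=r.sense();p=s['tcp_pos'];R=s['ee_rot']
pts=[p+R@np.array(q) for q in [[0,0,0],[.008,.02,0],[.008,-.02,0],[-.062,0,0],[-.062,.095,.0375],[-.062,.095,-.0375],[-.062,-.095,.0375],[-.062,-.095,-.0375]]]
for n,f,o in(("scene",5,(150,115)),("top",4,(170,125))):
    q=(proj(n,pts)-o)*f;print(n,q.astype(int).tolist())
    im=cv2.imread(f"pics/{n}4.png")
    for i,a in enumerate(q): cv2.circle(im,tuple(int(x) for x in a),4,(0,255,0),-1);cv2.putText(im,str(i),tuple(int(x) for x in a),0,.6,(0,255,255),2)
    cv2.imwrite(f"pics/{n}4b.png",im)
E
```

```text
scene [[292, 292], [275, 331], [313, 279], [279, 186], [95, 296], [254, 338], [299, 58], [440, 89]]
top [[198, 259], [205, 301], [194, 224], [184, 237], [130, 453], [293, 428], [79, 53], [236, 30]]
```

View pics/scene4b.png

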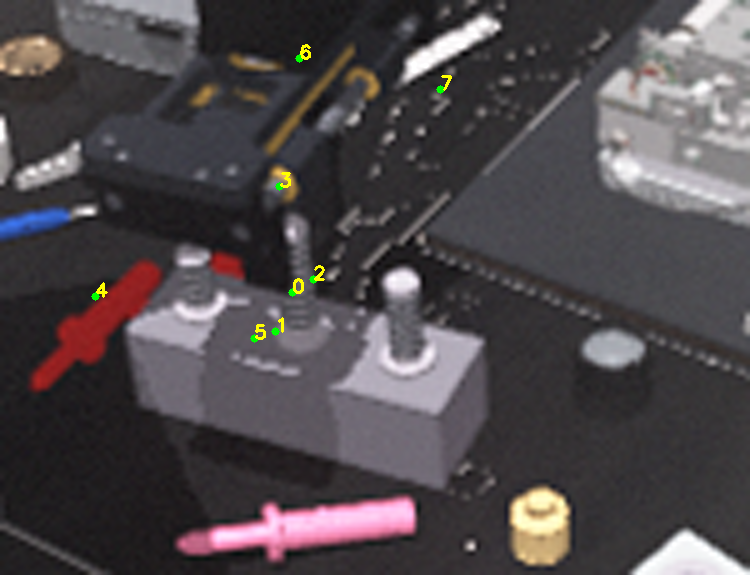

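View pics/top4b.png

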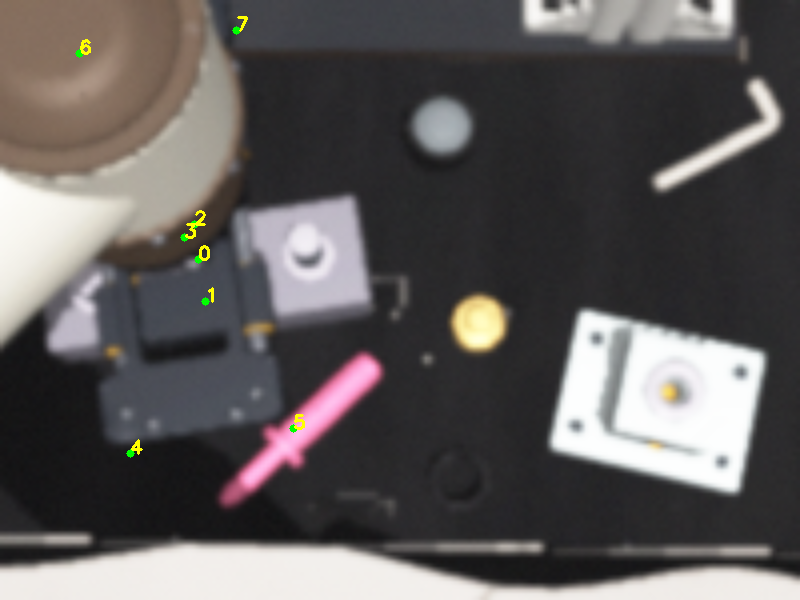

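```bash
python3 - <<'E'
from h import *
p=np.array([.5117,.2985,.196]);R=down(-170.4)
for n,f in(("scene",4),("top",4)):
    q0=proj(n,[[.5113,.2983,.117]])[0].astype(int);o=(max(0,q0[0]-100),max(0,q0[1]-75))
    im=cv2.imread(f"pics/{n}2.png")
    L=[[.008,y,z] for y in(-.0585,-.0435,.0435,.0585) for z in (-.0095,.0095)]+[[-.062,y,z] for y in(-.095,.095) for z in (-.0375,.0375)]+[[-.2,0,0]]
    pr=(proj(n,[p+R@np.array(l) for l in L])-o)*f
    for i,a in enumerate(pr): cv2.circle(im,tuple(int(x) for x in a),3,(0,255,0),-1);cv2.putText(im,str(i),tuple(int(x) for x in a),0,.5,(0,255,255),1)
    cv2.imwrite(f"pics/{n}2b.png",im)
E
```

```text
(no output)
```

View pics/scene2b.png

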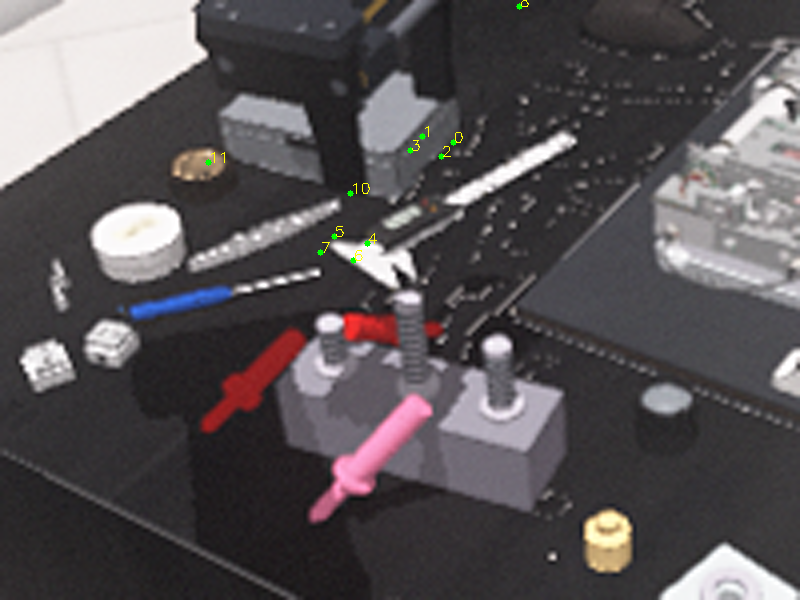

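View pics/top2b.png

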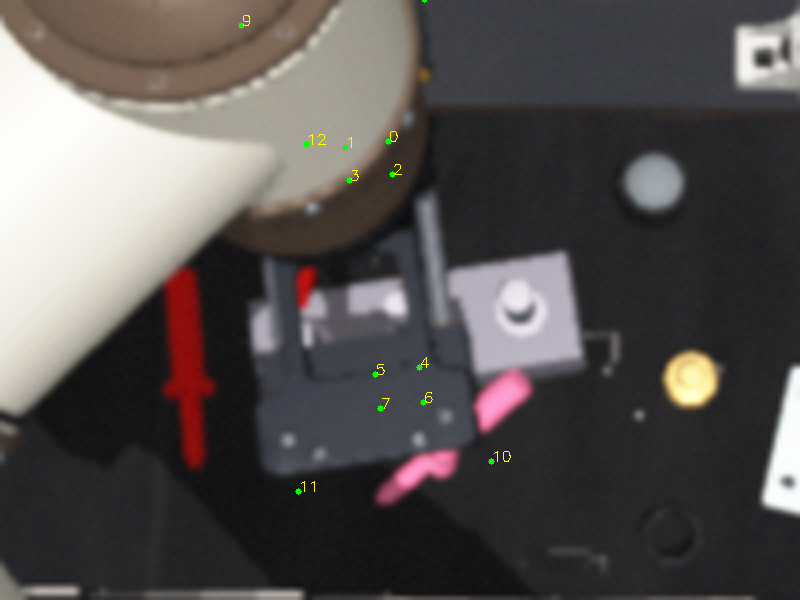

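```bash
python3 - <<'E'
import cv2,numpy as np
im=cv2.imread("pics/scene4.png")[150:420,100:460]
im=(255*(im/255.)**.45).astype(np.uint8)
cv2.imwrite("pics/s4c.png",cv2.resize(im,None,fx=2.2,fy=2.2))
im=cv2.imread("pics/scene2.png")[0:400,150:550]
im=(255*(im/255.)**.45).astype(np.uint8)
cv2.imwrite("pics/s2c.png",cv2.resize(im,None,fx=1.5,fy=1.5))
E
```

```text
(no output)
```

View pics/s4c.png

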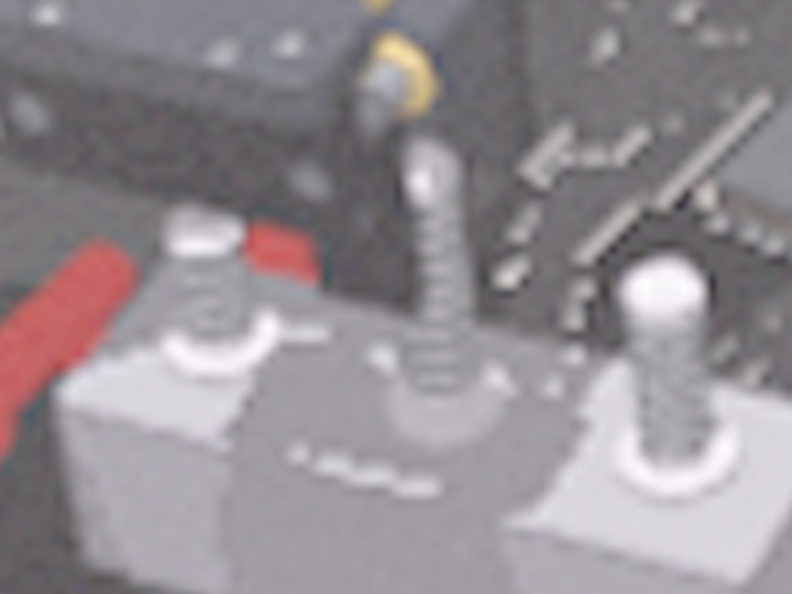

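View pics/s2c.png

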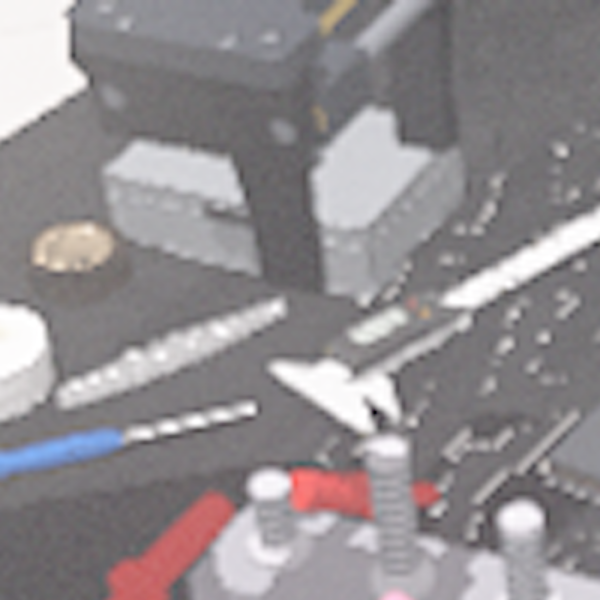

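```bash
python3 - <<'E'
import cv2
from h import *
for n,o,f,(a,b,c,d) in(("scene",(150,115),5,(50,50,450,300)),("top",(170,125),4,(60,180,400,480))):
    im=cv2.imread(f"pics/{n}4.png")[b:d,a:c]
    im=(255*(im/255.)**.5).astype(np.uint8)
    cv2.imwrite(f"pics/{n}4d.png",cv2.resize(im,None,fx=2,fy=2))
E
```

```text
(no output)
```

View pics/scene4d.png

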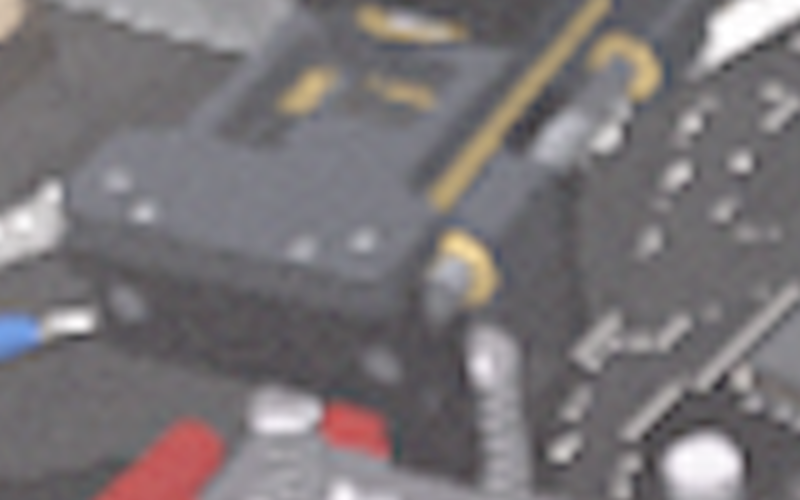

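View pics/top4d.png

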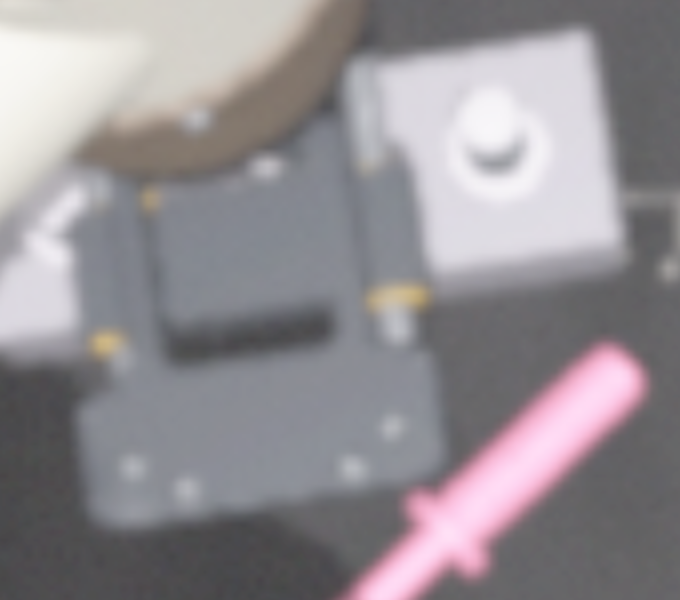

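```bash
python3 - <<'E'
from h import *
s=r.sense();p=s['tcp_pos'];R=s['ee_rot'];print(p)
for a,b in zip([(118,180),(145,211),(301,247),(363,241)],[(134,467),(187,490),(354,467),(392,427)]):
    S=(150+(50+a[0]/2)/5-.4,115+(50+a[1]/2)/5-.4);T=(170+(60+b[0]/2)/4-.4,125+(180+b[1]/2)/4-.4)
    X=tri(S,T);print(X,'tool',R.T@(X-p),'resid',proj("scene",X)[0]-S)
E
```

```text
[0.5123 0.2989 0.0764]
[0.4255 0.3108 0.2135] tool [-0.1374  0.0833  0.0265] resid [-0.7818  0.1109]
[0.4209 0.2999 0.213 ] tool [-0.1368  0.0896  0.0164] resid [-0.6906  0.0998]
[0.4262 0.2655 0.2136] tool [-0.1375  0.0902 -0.0184] resid [-0.7705  0.1212]
[0.4348 0.2578 0.2123] tool [-0.1362  0.0829 -0.0274] resid [-0.9358  0.1512]
```

```bash
python3 - <<'E'
from h import *
p=np.array([.5126,.297,.1955]);R=down(-170.4)
q0=proj("scene",[[.5113,.2983,.117]])[0].astype(int);o=(q0[0]-100,q0[1]-75)
for x in(.008,-.01,-.02,-.03,-.04,-.062): 
    print(x,[((proj("scene",[p+R@np.array([x,y,z])])[0]-o)*4).astype(int).tolist() for y in(.0435,.0585) for z in(-.0095,.0095)], [((proj("scene",[p+R@np.array([x,-y,z])])[0]-o)*4).astype(int).tolist() for y in(.0435,.0585) for z in(-.0095,)])
E
```

```text
0.008 [[370, 244], [338, 236], [356, 260], [324, 253]] [[444, 157], [456, 143]]
-0.01 [[366, 215], [333, 208], [352, 231], [319, 224]] [[441, 129], [453, 115]]
-0.02 [[364, 199], [331, 191], [349, 215], [316, 207]] [[440, 113], [452, 99]]
-0.03 [[361, 182], [328, 174], [347, 198], [313, 190]] [[438, 96], [450, 83]]
-0.04 [[359, 165], [325, 157], [344, 181], [310, 173]] [[437, 80], [449, 66]]
-0.062 [[353, 126], [319, 119], [338, 142], [304, 134]] [[433, 42], [446, 29]]
```

Call:
move_arm(increments=[0,0,0,0,0.0005,0,0.01,0,0,0,0,0.0005,0,0.01,0,0,0,0,0.0005,0,0.01,0,0,0,0,0.0005,0,0.01,0,0,0,0,0.0005,0,0.01,0,0,0,0,0.0005,0,0.01])

```text
time_s: 2.98
tcp_pos: [0.5112, 0.2983, 0.0754]
ee_rot: [[0.001, -0.986, -0.167], [0.0, -0.167, 0.986], [-1.0, -0.001, 0.0]]
wrist_force: [-0.1, -0.1, 1.0]
gripper_width: 0.17
```

```bash
python3 - <<'E'
from h import *
im=cv2.cvtColor(r.capture("scene"),cv2.COLOR_RGB2BGR)[120:220,160:280]
im=(255*(im/255.)**.5).astype(np.uint8)
cv2.imwrite("pics/scene5.png",cv2.resize(im,None,fx=6,fy=6,interpolation=cv2.INTER_CUBIC))
plan([.5113,.2983,.075],-170.4);print(r.sense()['moment'])
E
```

```text
t 3.0333 tcp [0.5112 0.2983 0.0754] F [0.181  0.3078 2.0811] w 0.17240068859140373 J [ 45.9374  25.1786 -13.5227   0.0191 -51.2535 -36.3074]
rot [0.042  0.0148 0.0453] shift [ 0.0004 -0.0001  0.    ]
[ 0.0539 -0.0618 -0.0455]
```

View pics/scene5.png

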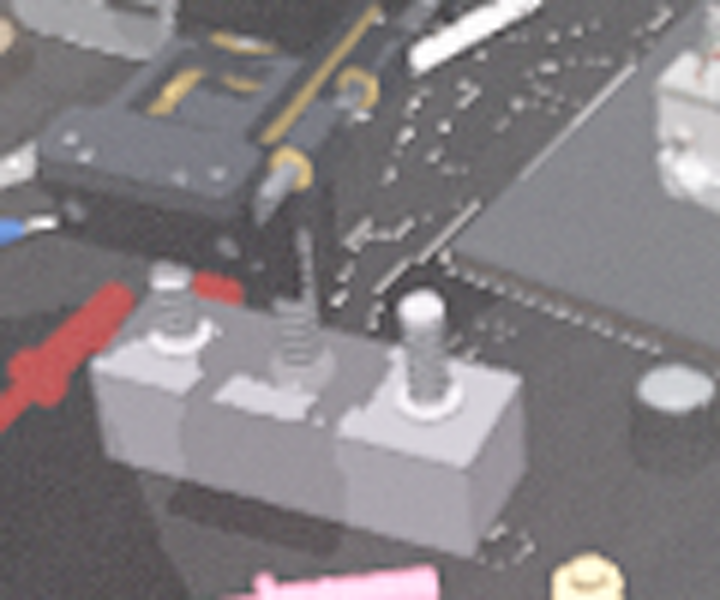

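Call:
move_arm(increments=[0,0,0,0,0,0,0.005,0,0,0,0,0,0,0.005,0,0,0,0,0,0,0.005,0,0,0,0,0,0,0.005,0,0,0,-0.01,0,0,0.005,0,0,0,-0.025,0,0,0.005,0,0,0,-0.045,0,0,0.005,0,0,0,-0.065,0,0,0.005,0,0,0,-0.09,0,0,0.005,0,0,0,-0.115,0,0,0.005,0,0,0,-0.115,0,0,0.005,0,0,0,-0.115,0,0,0.005])

```text
time_s: 4.03
tcp_pos: [0.511, 0.2985, 0.1914]
ee_rot: [[0.001, -0.986, -0.167], [0.002, -0.167, 0.986], [-1.0, -0.002, 0.002]]
wrist_force: [-0.4, 0.3, -2.9]
gripper_width: 0.169
```

```bash
python3 - <<'E'
from h import *
for n in C:
    im=cv2.cvtColor(r.capture(n),cv2.COLOR_RGB2BGR);cv2.imwrite(f"pics/{n}6f.png",im)
    im=im[80:220,140:300] if n=="scene" else im[120:260,160:360]
    im=(255*(im/255.)**.6).astype(np.uint8)
    cv2.imwrite(f"pics/{n}6.png",cv2.resize(im,None,fx=4,fy=4,interpolation=cv2.INTER_CUBIC))
plan([.4523,.0592,.19],-170.4)
E
```

```text
t 4.1333 tcp [0.5098 0.2975 0.1887] F [-0.0971 -0.4094 -1.0989] w 0.17020677866746556 J [ 45.9383  19.0663  -5.1252  -0.0651 -65.9628 -36.3062]
rot [ 0.0056 -0.0435 -0.1596] shift [-0.0008  0.0965 -0.2254]
```

View pics/scene6.png

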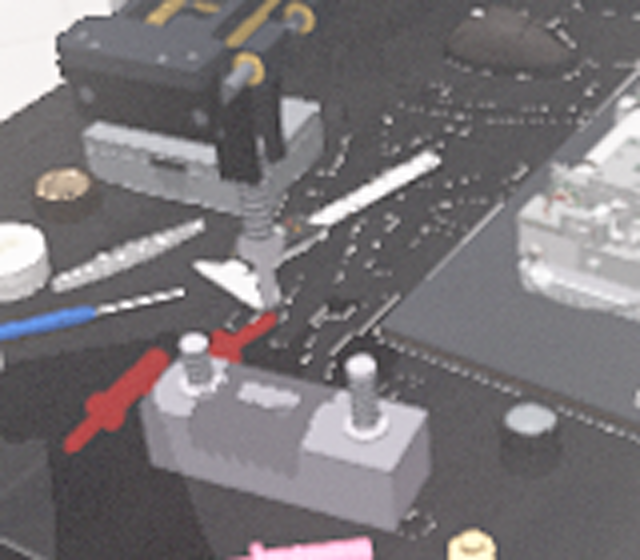

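View pics/top6.png

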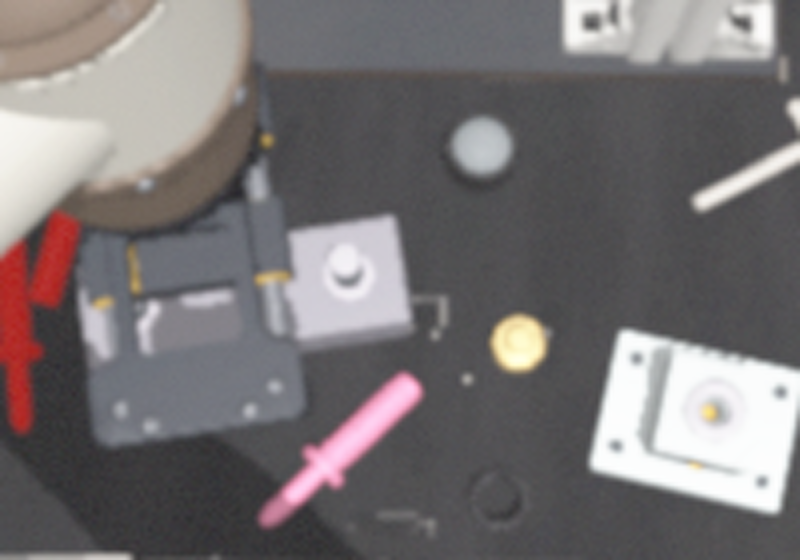

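```bash
python3 - <<'E'
from h import *
# expected in crop
for z in(.125,.165,.17,.232): print(z,(proj("scene",[[.5110,.2985,z]])[0]-[140,80])*4)
E
```

```text
0.125 [264.9649 309.172 ]
0.165 [257.5239 251.0038]
0.17 [256.5588 243.4592]
0.232 [243.8845 144.3815]
```

Call:
move_arm(increments=[0,0,0,0,0.009,-0.02,0.005,0,0,0,0,0.02,-0.048,0.005,0,0,0,0,0.034,-0.08,0.005,0,0,0,0,0.048,-0.113,0.005,0,0,0,0,0.062,-0.146,0.005,0,0,0,0,0.076,-0.178,0.005,0,0,0,0,0.087,-0.205,0.005,0,0,0,0,0.093,-0.219,0.005,0,0,0,0,0.096,-0.2255,0.005,0,0,0,0,0.096,-0.2255,0.005,0,0,0,0,0.096,-0.2255,0.005])

```text
time_s: 5.05
tcp_pos: [0.4539, 0.0599, 0.1894]
ee_rot: [[-0.001, -0.986, -0.167], [-0.0, -0.167, 0.986], [-1.0, 0.001, -0.0]]
wrist_force: [-0.2, 0.5, -2.0]
gripper_width: 0.172
```

```bash
python3 - <<'E'
from h import *
for n in C:
    im=cv2.cvtColor(r.capture(n),cv2.COLOR_RGB2BGR);cv2.imwrite(f"pics/{n}7f.png",im)
    im=im[130:280,200:360] if n=="scene" else im[130:270,210:410]
    cv2.imwrite(f"pics/{n}7.png",cv2.resize(im,None,fx=4,fy=4,interpolation=cv2.INTER_CUBIC))
plan([.4523,.0592,.19],-170.4)
E
```

```text
t 5.15 tcp [0.4543 0.0606 0.1896] F [ 0.4003  0.223  -0.476 ] w 0.17023969091876695 J [ 27.998    5.9367 -22.3891  -0.0061 -61.7051 -18.3075]
rot [ 0.0877 -0.0046 -0.031 ] shift [-0.0004  0.0022 -0.001 ]
```

View pics/scene7.png

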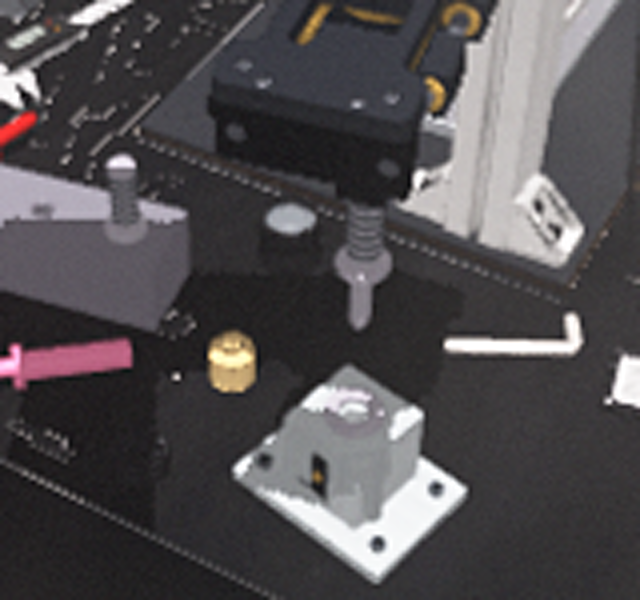

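View pics/top7.png

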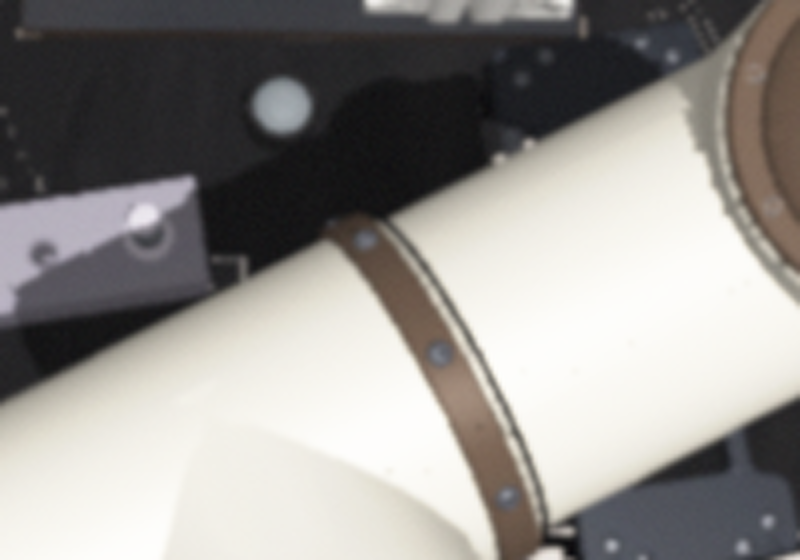

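```bash
python3 - <<'E'
from h import *
f=[]
for n,(x0,y0) in(("scene",(270,215)),("top",(320,205))):
    im=cv2.imread(f"pics/{n}0.png")[y0:y0+40,x0:x0+40]
    f.append(cv2.resize(im,None,fx=14,fy=14,interpolation=cv2.INTER_CUBIC)[:,:390] if 0 else cv2.resize(im,(390,390),interpolation=cv2.INTER_CUBIC))
    q=proj(n,[[.4520+.016*np.cos(a),.0588+.016*np.sin(a),.065] for a in np.linspace(0,6.28,40)])
    g=f[-1].copy()
    for a in q: cv2.circle(g,tuple(int(v) for v in ((a-[x0,y0]+.5)*9.75)),1,(0,0,255),-1)
    f[-1]=np.vstack([f[-1],g])[:, :]
o=np.hstack(f);o=cv2.resize(o,(600,600));cv2.imwrite("pics/bush.png",o)
# foot/collar expected
for z in(.124,.164,.169): print(z,(proj("scene",[[.4543,.0606,z]])[0]-[200,130])*4)
E
```

```text
0.124 [353.6294 327.3949]
0.164 [357.7818 267.041 ]
0.169 [358.324 259.16 ]
```

View pics/bush.png

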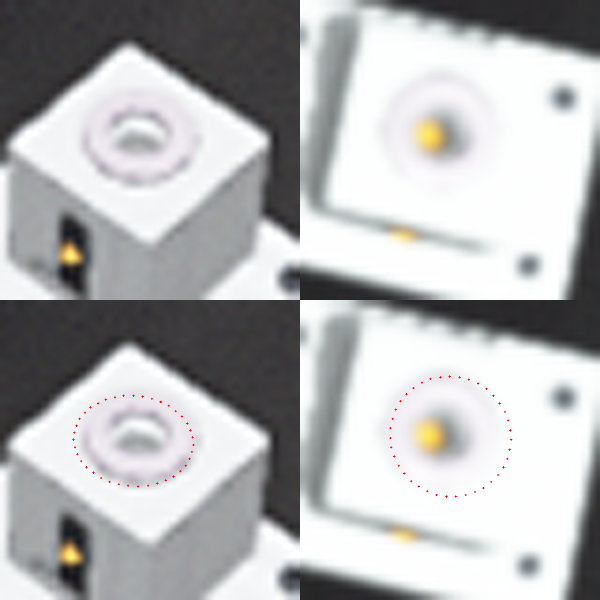

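```bash
python3 - <<'E'
from h import *
for n,(x0,y0) in(("scene",(272,218)),("top",(326,210))):
    im=cv2.imread(f"pics/{n}0.png")[y0:y0+30,x0:x0+30]
    im=cv2.resize(im,(300,300),interpolation=cv2.INTER_CUBIC).astype(int)
    d=np.abs(im.max(2)-im.min(2))
    print(n,np.percentile(d,[10,50,80,90,95]))
    v=np.clip(d*8,0,255).astype(np.uint8); g=np.clip((im[:,:,1]-200)*4.6,0,255).astype(np.uint8)
    cv2.imwrite(f"pics/sat_{n}.png",np.hstack([v,g]))
E
python3 -c "
import cv2,numpy as np
cv2.imwrite('pics/sat.png',np.vstack([cv2.imread('pics/sat_scene.png'),cv2.imread('pics/sat_top.png')]))"
```

```text
scene [2. 3. 6. 7. 9.]
top [ 0.  1.  5.  6. 10.]
```

View pics/sat.png

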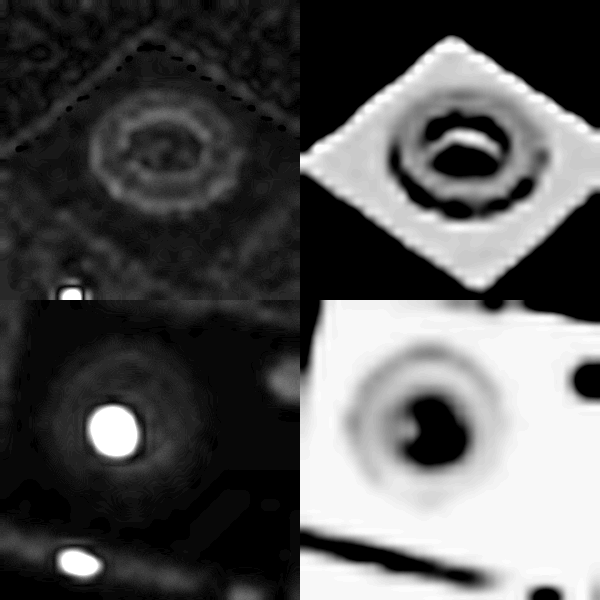

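```bash
python3 - <<'E'
from h import *
S=(288.3,232.1);T=(338.2,222.2)
print(onz("scene",*S,.065),onz("top",*T,.065),tri(S,T))
# same treatment tall pin from gripped truth: pin at (.5112,.2983) TCP measured when gripped
T=lambda x,y:((x+.5)/3.4-.5+140,(y+.5)/3.4-.5+125)
# block top corners in scene (z=.06)
P=[(150,37),(295,160-0),(178,292)]
for x,y in [(152,37),(478-300,292)]: print(onz("scene",272+x/10-.5,218+y/10-.5,.06))
# foot in scene7: observed
for u,v,z in [(360,328,.124),(363,263,.166)]: print(onz("scene",200+(u+.5)/4-.5,130+(v+.5)/4-.5,z))
E
python3 - <<'E'
import cv2,numpy as np
im=cv2.imread("pics/scene7f.png")[170:220,270:310]
im=(255*(im/255.)**.6).astype(np.uint8)
cv2.imwrite("pics/foot.png",cv2.resize(im,None,fx=12,fy=12,interpolation=cv2.INTER_CUBIC))
E
```

```text
[0.4557 0.0584 0.065 ] [0.4529 0.0615 0.065 ] [0.454  0.0601 0.0649]
[0.4846 0.077  0.06  ]
[0.4271 0.0411 0.06  ]
[0.456  0.0589 0.124 ]
[0.4565 0.06   0.166 ]
```

View pics/foot.png

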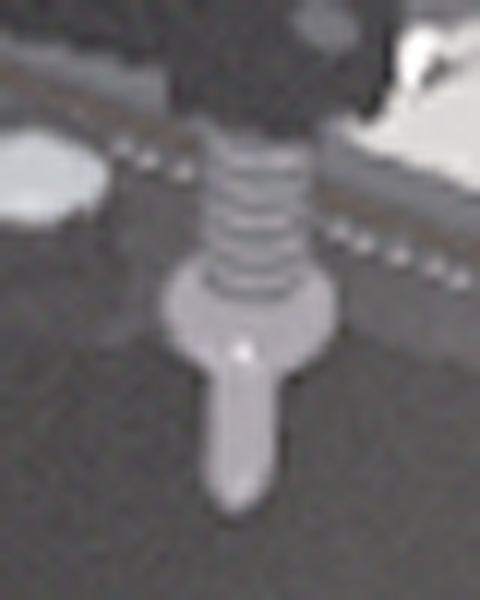

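Call:
move_arm(increments=[0,0,0,0.02,0,0,0.005,0,0,0,0.038,0,0,0.005,0,0,0,0.047,0,0,0.005,0,0,0,0.053,0,0,0.005,0,0,0,0.058,0,0,0.005,0,0,0,0.062,0,0,0.005,0,0,0,0.062,0,0,0.005])

```text
time_s: 5.73
tcp_pos: [0.4539, 0.0599, 0.1276]
ee_rot: [[-0.001, -0.986, -0.168], [-0.0, -0.168, 0.986], [-1.0, 0.001, -0.0]]
wrist_force: [-0.1, 0.2, -1.1]
gripper_width: 0.169
```

```bash
python3 - <<'E'
from h import *
im=cv2.cvtColor(r.capture("scene"),cv2.COLOR_RGB2BGR)[180:260,260:320]
im=(255*(im/255.)**.8).astype(np.uint8)
cv2.imwrite("pics/scene8.png",cv2.resize(im,None,fx=7,fy=7,interpolation=cv2.INTER_CUBIC))
plan([.4540,.0601,.1146],-170.4)
E
```

```text
t 5.7833 tcp [0.4542 0.0599 0.1281] F [-0.4548  0.1895 -0.7299] w 0.1706555458529117 J [ 27.9319   9.6356 -27.8509   0.009  -52.5049 -18.2912]
rot [ 0.0462 -0.0041  0.0103] shift [0.0135 0.0001 0.0002]
```

View pics/scene8.png

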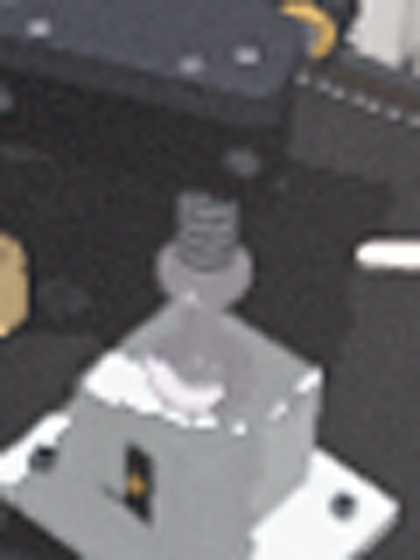

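The foot is just entering the bush, centred, with no contact force. I'm continuing slowly to just above the plunger.

Call:
move_arm(increments=[0,0,0,0.004,0,0,0.005,0,0,0,0.008,0,0,0.005,0,0,0,0.012,0,0,0.005,0,0,0,0.016,0,0,0.005,0,0,0,0.02,0,0,0.005,0,0,0,0.02,0,0,0.005])

```text
time_s: 6.28
tcp_pos: [0.4533, 0.0594, 0.107]
ee_rot: [[-0.002, -0.986, -0.167], [-0.001, -0.167, 0.986], [-1.0, 0.002, -0.0]]
wrist_force: [0.3, -0.3, -0.3]
gripper_width: 0.171
```

```bash
python3 - <<'E'
from h import *
im=cv2.cvtColor(r.capture("scene"),cv2.COLOR_RGB2BGR)[180:260,260:320]
im=(255*(im/255.)**.8).astype(np.uint8)
cv2.imwrite("pics/scene9.png",cv2.resize(im,None,fx=7,fy=7,interpolation=cv2.INTER_CUBIC))
plan([.4540,.0601,.0904],-170.4);print(r.sense()['moment'])
E
```

```text
t 6.3333 tcp [0.4536 0.0595 0.1074] F [-0.7804  0.4881 -1.325 ] w 0.17321613295395175 J [ 27.9172  11.1272 -29.5096  -0.002  -49.4369 -18.2907]
rot [ 0.0252 -0.0217 -0.0705] shift [ 0.017  -0.0005  0.0005]
[ 0.0893 -0.0569 -0.0151]
```

View pics/scene9.png

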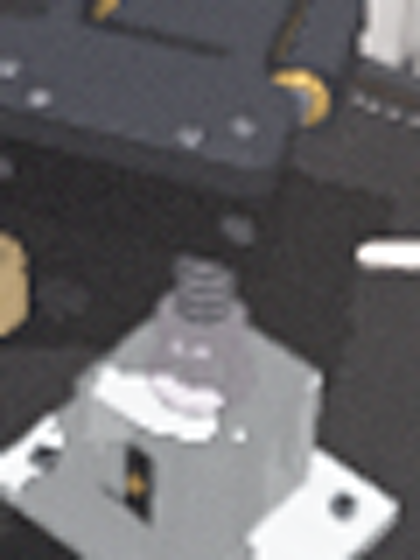

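Call:
move_arm(increments=[0,0,0,0.003,0,0,0.005,0,0,0,0.006,0,0,0.005,0,0,0,0.009,0,0,0.005,0,0,0,0.012,0,0,0.005,0,0,0,0.012,0,0,0.005,0,0,0,0.012,0,0,0.005])

```text
time_s: 6.83
tcp_pos: [0.4547, 0.0599, 0.0966]
ee_rot: [[0.002, -0.986, -0.168], [0.0, -0.168, 0.986], [-1.0, -0.002, -0.0]]
wrist_force: [-0.0, -0.2, 6.0]
gripper_width: 0.173
```

```bash
python3 - <<'E'
from h import *
plan([.4540,.0601,.0904],-170.4);print(r.sense()['moment'])
E
```

```text
t 6.8333 tcp [0.4547 0.0599 0.0966] F [-0.0334 -0.1987  5.9943] w 0.17323170191333337 J [ 27.9204  11.9868 -30.3211   0.0446 -47.6086 -18.2888]
rot [ 0.0616 -0.005   0.0897] shift [0.0062 0.0007 0.0003]
[-0.0173  0.1751  0.0461]
```

Call:
move_arm(increments=[0,0,0,0.002,0,0,0.005,0,0,0,0.004,0,0,0.005,0,0,0,0.0045,0,0,0.005,0,0,0,0.005,0,0,0.005,0,0,0,0.0055,0,0,0.005,0,0,0,0.0055,0,0,0.005,0,0,0,0.0055,0,0,0.005])

```text
time_s: 7.42
tcp_pos: [0.455, 0.0599, 0.0916]
ee_rot: [[0.002, -0.986, -0.168], [0.0, -0.168, 0.986], [-1.0, -0.002, -0.0]]
wrist_force: [-1.3, -0.7, 7.1]
gripper_width: 0.172
```

```bash
python3 - <<'E'
from h import *
plan([.4540,.0601,.0904],-170.4);print(r.sense()['moment'])
E
```

```text
t 7.4167 tcp [0.455  0.0599 0.0916] F [-1.2923 -0.6941  7.0721] w 0.17203332508303187 J [ 27.917   12.3834 -30.6956   0.0669 -46.7985 -18.2876]
rot [ 0.0751 -0.0079  0.1316] shift [0.0012 0.0009 0.0004]
[-0.0713  0.3379 -0.0117]
```

Call:
move_arm(increments=[0,0,0,0.0005,0,0,0.005,0,0,0,0.001,0,0,0.005,0,0,0,0.0015,0,0,0.005,0,0,0,0.0015,0,0,0.005,0,0,0,0.0015,0,0,0.005])

```text
time_s: 7.83
tcp_pos: [0.455, 0.0599, 0.0902]
ee_rot: [[0.002, -0.986, -0.168], [0.0, -0.168, 0.986], [-1.0, -0.002, -0.0]]
wrist_force: [-1.5, -0.5, 8.4]
gripper_width: 0.172
```

```bash
python3 - <<'E'
from h import *
plan([.4540,.0601,.0904],-170.4);print(r.sense()['moment'])
E
```

```text
t 7.8333 tcp [0.455  0.0599 0.0902] F [-1.4885 -0.4582  8.4289] w 0.17178416021120885 J [ 27.9183  12.4963 -30.8008   0.0741 -46.5787 -18.2882]
rot [ 0.0811 -0.0122  0.1349] shift [-0.0002  0.0009  0.0004]
[-0.1099  0.3817  0.0009]
```

Force is close to full spring load (about 8.7 N net), so the collar should be about home. I'll press on in small steps.

Call:
move_arm(increments=[0,0,0,0.0005,0,0,0.005,0,0,0,0.001,0,0,0.005,0,0,0,0.0015,0,0,0.005,0,0,0,0.0015,0,0,0.005,0,0,0,0.0015,0,0,0.005])

```text
time_s: 8.25
tcp_pos: [0.4553, 0.0598, 0.0901]
ee_rot: [[0.003, -0.986, -0.169], [-0.0, -0.169, 0.986], [-1.0, -0.003, -0.001]]
wrist_force: [-5.0, -0.1, 17.0]
gripper_width: 0.172
```

```bash
python3 - <<'E'
from h import *
im=cv2.cvtColor(r.capture("scene"),cv2.COLOR_RGB2BGR)[180:260,260:320]
im=(255*(im/255.)**.8).astype(np.uint8)
cv2.imwrite("pics/scene10.png",cv2.resize(im,None,fx=7,fy=7,interpolation=cv2.INTER_CUBIC))
plan([.4540,.0601,.0904],-170.4);print(r.sense()['moment'])
E
```

```text
t 8.3 tcp [0.4553 0.0598 0.0902] F [-4.0538 -0.2488 17.1349] w 0.17190195038841882 J [ 27.92    12.5055 -30.8233   0.1248 -46.5101 -18.288 ]
rot [ 0.1177 -0.0355  0.1814] shift [-0.0002  0.0012  0.0005]
[-0.1586  1.3532 -0.0102]
```

View pics/scene10.png

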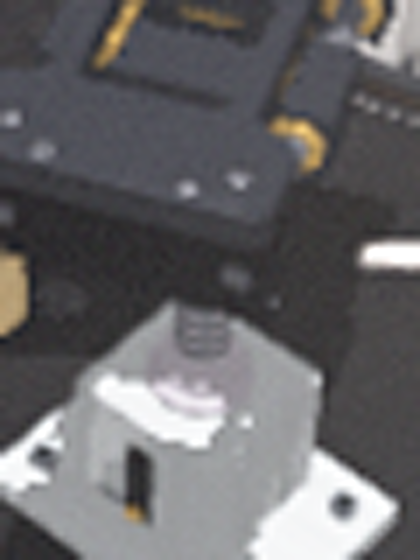

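Call:
move_arm(increments=[0,0,0,0.0002,0.0003,0,0.005,0,0,0,0.0004,0.0006,0,0.005,0,0,0,0.0004,0.0006,0,0.005,0,0,0,0.0004,0.0006,0,0.005,0,0,0,0.0004,0.0006,0,0.005])

```text
time_s: 8.72
tcp_pos: [0.4553, 0.0599, 0.0901]
ee_rot: [[0.004, -0.986, -0.169], [0.0, -0.169, 0.986], [-1.0, -0.004, -0.001]]
wrist_force: [-4.1, -1.0, 19.3]
gripper_width: 0.173
```

```bash
python3 - <<'E'
from h import *
plan([.4540,.0601,.0904],-170.4);print(r.sense()['moment'])
E
```

```text
t 8.7167 tcp [0.4553 0.0599 0.0901] F [-4.0657 -1.0192 19.3258] w 0.17304168696645 J [ 27.9441  12.4663 -30.8917   0.1525 -46.4121 -18.3141]
rot [ 0.1349 -0.0327  0.2531] shift [-0.0003  0.0012  0.0004]
[-0.1592  1.275   0.0039]
```

Call:
move_arm(increments=[0,0,0,0.0002,0.0004,0,0.005,0,0,0,0.0003,0.0008,0,0.005,0,0,0,0.0003,0.0008,0,0.005,0,0,0,0.0003,0.0008,0,0.005,0,0,0,0.0003,0.0008,0,0.005,0,0,0,0.0003,0.0008,0,0.005,0,0,0,0.0003,0.0008,0,0.005,0,0,0,0.0003,0.0008,0,0.005,0,0,0,0.0003,0.0008,0,0.005,0,0,0,0.0003,0.0008,0,0.005,0,0,0,0.0003,0.0008,0,0.005,0,0,0,0.0003,0.0008,0,0.005])

```text
time_s: 9.72
tcp_pos: [0.4552, 0.0599, 0.0901]
ee_rot: [[0.006, -0.986, -0.169], [0.0, -0.169, 0.986], [-1.0, -0.006, -0.001]]
wrist_force: [-2.1, -1.1, 18.2]
gripper_width: 0.174
```

```bash
python3 - <<'E'
from h import *
im=cv2.cvtColor(r.capture("scene"),cv2.COLOR_RGB2BGR)[120:270,130:330]
im=(255*(im/255.)**.7).astype(np.uint8)
cv2.imwrite("pics/scene11.png",cv2.resize(im,None,fx=4,fy=4,interpolation=cv2.INTER_CUBIC))
plan([.4540,.0601,.0904],-170.4);print(r.sense()['moment'])
E
```

```text
t 9.7667 tcp [0.4552 0.0599 0.0901] F [-3.0855 -1.5794 18.2521] w 0.1718273218718173 J [ 27.9668  12.4172 -30.978    0.1868 -46.2913 -18.3464]
rot [ 0.1491 -0.0298  0.3403] shift [-0.0003  0.0012  0.0004]
[-0.3095  0.9289 -0.0139]
```

View pics/scene11.png

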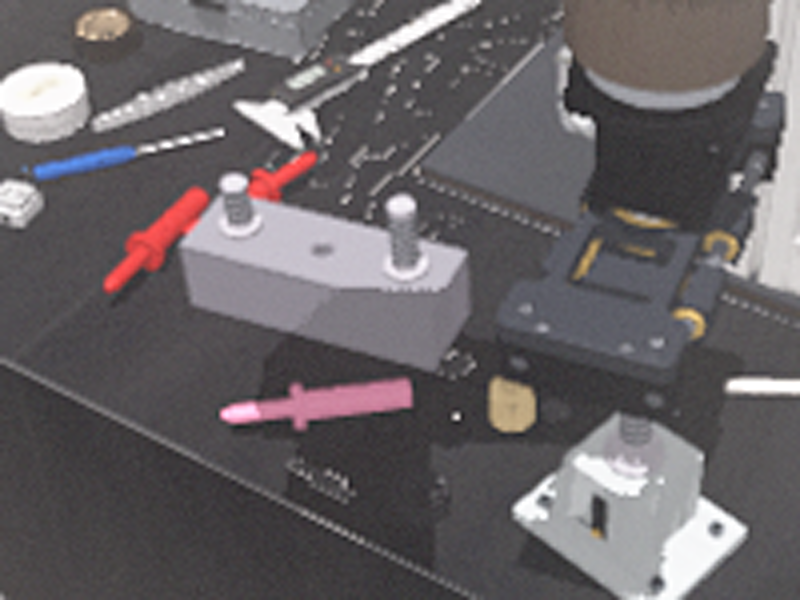

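Call:
move_arm(increments=[0,0,0,0.0003,0,0,0.005,0,0,0,0.0006,0,0,0.005,0,0,0,0.0006,0,0,0.005,0,0,0,0.0006,0,0,0.005,0,0,0,0.0006,0,0,0.005,0,0,0,0.0006,0,0,0.005,0,0,0,0.0006,0,0,0.005,0,0,0,0.0006,0,0,0.005])

```text
time_s: 10.43
tcp_pos: [0.4553, 0.0599, 0.0901]
ee_rot: [[0.006, -0.985, -0.17], [0.0, -0.17, 0.986], [-1.0, -0.006, -0.001]]
wrist_force: [-3.5, -1.2, 22.6]
gripper_width: 0.172
```

Call:
move_arm(increments=[0,0,0,0,0,0,0.005,0,0,0,0,0,0,0.005,0,0,0,0,0,0,0.005,0,0,0,0,0,0,0.005,0,0,0,0,0,0,0.005,0,0,0,0,0,0,0.005,0,0,0,0,0,0,0.005,0,0,0,0,0,0,0.005,0,0,0,0,0,0,0.005])

```text
time_s: 11.18
tcp_pos: [0.4553, 0.0599, 0.0901]
ee_rot: [[0.006, -0.985, -0.17], [0.0, -0.17, 0.986], [-1.0, -0.006, -0.001]]
wrist_force: [-4.0, -0.7, 21.9]
gripper_width: 0.171
```

```bash
python3 - <<'E'
from h import *
plan([.4540,.0601,.0904],-170.4);print(r.sense()['moment'])
E
```

```text
t 11.1833 tcp [0.4553 0.0599 0.0901] F [-3.9694 -0.7004 21.8893] w 0.17125761655472693 J [ 27.9734  12.4203 -30.9899   0.2049 -46.2628 -18.347 ]
rot [ 0.1676 -0.0379  0.3571] shift [-0.0003  0.0013  0.0004]
[-0.2736  1.4155 -0.0248]
```

The push is steady at about 22 N at the hard stop, with no slip. Handing in.

```bash
python3 -c "
from station import r
print(r.finish_job())"
```

```text
the job is handed in; nothing more can be done
None
```

The tall pin (centre hole of the rack) is in the bore of the probe seat, pushed down onto the stop bush, and I handed in with the fingers still holding it there. The job took about 11 s of the 53 s allowed.

**Last checks:**
- **Pressed home:** the tool stopped at z = 0.0901 m, against 0.0904 m expected with the collar on the bush. It stayed there while the push rose from about 8 N to about 22 N, so the collar is bearing on the bush and the pin did not slip. The reading was steady at 22–23 N over the last second.
- **Side load:** about 4 N sideways and a tilt of about 0.4° remained at the end.
- **Other things:** in the last picture the other two pins were still in the rack and the brass weight was in place. The black ring that I take to be the loupe was in deep shadow there and only faintly visible, and I re-measured neither.

**What disagreed:**
- The loose red and pink look-alike pins fell over during the first approach, with no contact force felt. They stayed on the table.
- In the pictures the fingertips looked about 2–3 cm higher than the stated tool geometry. The fingers therefore gripped the upper half of the handle instead of its middle, but the grip held.

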